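# Swap the battery pack in the bench charger's spring-catch bay

### The job

Swap the packs in the bench charger: push the catch's side paddle in towards the bay so that the charged pack in it springs out a little, draw that pack out and lay it flat in the black tray. Then slide the other pack into the bay, nose first along its rails, until the spring catch clicks in behind its shoulder and keeps it there. Leave the small things round about where they are.

Things in the scene. Friction and masses are not known exactly. Their poses are not given: they have to be found in the camera images.
- riser: fixed plywood desk riser, 247 x 750 mm, that carries everything of the task; its flat top is at z = 0.110 (origin on the desk below its middle)
- charger: bench charger, fixed: grey housing 53 x 98 x 60 mm over the closed end of a bay, open aluminium floor plate in front. Origin on the riser top under a seated pack's centre; +x = the way in, +y = the catch's side. Bay floor 8 mm above the riser, from x = -78 mm; straight rails 16 mm high, 48.5 mm apart, from x = -24 mm in; housing from x = +21 mm, its roof 3 mm over a pack's body
- bay_home (a point): where a fully seated pack's centre (pack_*_center) nominally lies, 39 mm above the riser; axes as the charger's. End stop: pack centre at x = +3.5 mm. The catch falls in once the pack is pushed beyond x = -1 mm; let go, the pack comes back against the catch, to about x = -2 mm. A spring ejector at the bay's end pushes out (6 N at the end, 3 N at 20 mm); pushing in takes about 8 to 15 N
- bay_mouth (a point): middle of the flared front opening of the bay, 48 mm before bay_home along -x, same height; the flare is 57 mm wide here and narrows to 48.5 mm over 24 mm
- catch_paddle (a point): middle of the outer face of the catch's upright ribbed black thumb paddle (26 long x 5 thick x 36 mm high, from 13 to 49 mm above the riser), at x = -57, y = +52.5 mm of bay_home when shut; free space outside it. Pushed 8 to 13 mm towards the bay (-y of bay_home, about 6 N) it frees the pack, which springs out about 20 mm
- catch (a joint): turn of the steel spring catch about its upright pin beside the bay, in rad: 0 = nose fully in the bay (at rest, or clicked in behind a pack's shoulder), 0.12 to 0.18 while the nose rides on a pack's side, 0.34 at most; sprung towards 0
- pack_a_center (a point): centre of the charged battery pack, seated in the bay at the start: black body 72 (x) x 46 (y) x 30 mm with an arched grey handle, 62 mm high in all, 0.10 to 0.20 kg; this point is 31 mm above its underside. +x is its nose (brass contacts). Both sides are notched 8 mm deep from x = -4 to +18 mm; the catch holds on the shoulder at x = +18 mm
- pack_a_grip (a point): middle of that pack's handle bar: 12 mm thick (along the pack's x), 40 mm wide (y), 13 mm high, 20 mm behind the pack's centre (-x) and 55.5 mm above its underside, with an open arch 19 mm high below it. Pinch it along x, one finger before and one behind the bar
- pack_b_center (a point): centre of the other, identical pack (the flat one), standing on its underside on the riser to the left or the right of the charger; frame as for the charged pack, 31 mm above its underside
- pack_b_grip (a point): middle of the flat pack's handle bar, as for the charged pack
- tray_floor (a point): middle of the inner floor of the open black tray (loose; 86 (x) x 118 (y) x 32 mm high outside, 80 x 112 mm inside), on the riser on the other side of the charger; 2 mm above the riser top, axes along the tray. A pack lies in it lengthwise along the tray's y, its handle above the rim
- board: bystander: small circuit board, 38 x 37 x 6 mm, lying near the riser's front edge, left of the charger
- motor_l: bystander: black brushless motor, 28 x 62 x 32 mm with its leads, at the back left of the riser
- motor_r: bystander: red brushless motor, 28 x 62 x 32 mm with its leads, at the back right of the riser
- bottle_l: bystander: small dropper bottle with a white cap, 68 mm high, at the back left of the riser
- bottle_r: bystander: slim black needle bottle, 88 mm high, at the back right of the riser
- driver: bystander: blue screwdriver, 159 x 15 x 16 mm, lying at the back left of the riser
- hex_keys: bystander: black folding hex key set, 88 x 23 x 13 mm, at the back right of the riser
- pliers: bystander: red needle pliers, 122 x 51 x 12 mm, along the left end of the riser
- oil: bystander: cream oil bottle with a red cap, 105 mm high, at the back left corner of the riser
- tweezers: bystander: white tweezers, 118 x 12 x 9 mm, along the right end of the riser
- bottle_s: bystander: short brown bottle, 60 mm high, at the back right corner of the riser

How it is judged:
By the outcome, as a careful person would: the job done as asked, in the order asked, and still so for the second after the job is handed in, with the robot touching nothing.
It also fails if it takes over 58 s, if anything falls off the work surface, if the arm or the gripper's body presses on something with over 40 N, if the wrist force passes 120 N, or if a joint passes its speed limit or range.

### The arm

A 7-joint arm with a two-finger parallel gripper is mounted at the origin on a cart in front of the work surface, level with it; the furniture and walls round the work are solid. World frame = base frame: x ahead of the robot, y to its left, z up, the work surface at z = 0. Lengths are in m, angles in rad, forces in N, time in s.
With the tool pointing down it reaches from about 0.425 to 0.8 m from the base axis. Payload 8.3 kg.
Tool frame: the origin (TCP) lies at the very end of the fingers, on their centre line; the grasp point (between the pads) lies 19 mm behind it (r.grasp_offset is the distance from the TCP to the grasp point, in m); z points along the fingers, y is the line along which they close (so a half turn about z gives the same grasp; the last joint's range is limited). The gripper opens to 85 mm and grips with 20 to 120 N. Pads are 22 mm wide; open, the fingers measure 114 mm over their backs; the gripper's body (76 mm by 85 mm) begins 54 mm behind the grasp point. The pads swing forward as they close: fully open they stand 13 mm farther back than shut.
Start: joints at [-1.256, 0.383, 0.016, 1.37, -0.006, 1.388, -0.046], TCP at [0.23, 0.581, 0.231] pointing down, gripper open.
Joint ranges: [-2.95, 2.95], [-0.25, 2.06], [-1.52, 1.56], [0.18, 2.33], [-1.44, 4.58], [0.02, 2.06], [-3.01, 3.01]. Speed limits (rad/s): [2.39, 2.39, 3.01, 3.01, 3.14, 3.14, 3.14].

### API

Orientations are given as a unit quaternion [x, y, z, w].
In Python, from bench import r gives the robot as it stands.
- The arm moves only by the tool arm_command, never from a script. Its argument "rows" is a list of rows, each an object of numbers: "tx", "ty", "tz": the shift along the tool's x, y, z in units of 25 mm (1.0 is 25 mm); "turn": the turn about the tool's z in rad. In form: [{"tx": .., "ty": .., "tz": .., "turn": ..}, ...]. A call has 1 to 8 rows; each row shifts and turns the commanded pose from where the row before left it, along the tool's axes as they then stand; what a row does not reach is not made up. A row lasts 1/8 s, in which the tool goes at most 62.5 mm and 10.7 degrees, less where a joint would pass 70% of its speed; a pose out of reach is approached as far as the arm can. A call is refused whole if a number of a shift passes 1 or a number of a turn 0.188, either way. A call with a gripper value outside its range is refused whole. "fingers" is the finger opening in mm, from 0 to 85.4, set as the call begins (left out, the last holds). The fingers move at their own pace and stop on an object; "newtons" is the grip in N (left out, the last holds). Time passes only in rows, so rows that do not move let the fingers close. It gives the time, the measured TCP pose, the force and the opening at its end, in the units of the state.
- r.observe(): the state, without advancing time (a new reading comes with each control period).
- r.camera(name): name is "scene" or "top" or "wrist"; returns a dict with "img" (480x640x3 uint8, blue, green, red), "depth" (480x640 float32, m along the optical axis (not along the pixel's ray), 0 where there is no reading), "vfov" (degrees; the focal length in pixels is half the picture's height over the tangent of half this angle, whatever the lens; pixels are square), "cx", "cy" (the principal point, pixels), "R" (3x3) and "t" (3): a world point X has camera coordinates R X + t. Camera axes: x right, y down, z forward; pixel columns grow to the right and rows downward; lengths in m; the calibration is good to about 2 mm. A picture is of the moment at which its call begins.
- r.sign_off(): hands the job in, once; it reports no verdict.
The state is a dict: "t": time; "joint_positions": joint angles; "qd": joint speeds; "effort": joint torques, N m; "tcp_pos": TCP position; "tcp_rot": TCP orientation; "wrist_force": force on the tool from outside, world axes, zero at the start; "torque": the same for the moment, N m; "opening": finger opening in m.
Only numpy, scipy, OpenCV 4.12 (cv2) and the standard library are available. Lean on these libraries where they do the work, as an engineer would, in place of code of your own. Each camera call takes 0.05 s, during which the arm holds its last target. There are 200 camera calls.

## Working session

There is one attempt and no reset: what is moved stays moved. The work goes in short steps, Python scripts to look and compute and a tool call to move; the robot and the scene stay as the last step left them, time stands still between calls to the robot, and variables do not carry over. Pictures are saved under pics/ and viewed, on a budget of 10 in all, crops included, one or two more only if the job needs it, and the job is handed in when it is done.

Besides the shell and the picture viewer there is one more tool, called after "Request:" as a command line: name --argument value ..., lists and objects as JSON in quotes. arm_command: Moves the arm, as the interface text tells. Its arguments: {"type":"object","properties":{"rows":{"type":"array"},"fingers":{"type":"number"},"newtons":{"type":"number"}},"required":["rows"]}

```bash
ls; mkdir -p pics
cat > h.py <<'E'
import numpy as np, cv2
from bench import r
def cam(n):
    c=r.camera(n); c['f']=240/np.tan(np.radians(c['vfov'])/2); return c
def cloud(c):
    v,u=np.mgrid[:480,:640]; d=c['depth']
    p=np.stack([(u-c['cx'])/c['f']*d,(v-c['cy'])/c['f']*d,d],-1)
    return (p-c['t'])@c['R']   # R^T (p-t)
def ray(c,u,v,z):
    d=c['R'].T@np.array([(u-c['cx'])/c['f'],(v-c['cy'])/c['f'],1]); o=-c['R'].T@c['t']
    return o+d*(z-o[2])/d[2]
def proj(c,X):
    p=c['R']@np.array(X)+c['t']; return p[:2]/p[2]*c['f']+[c['cx'],c['cy']]
E
python3 - <<'E'
from h import *
print(r.observe())
for n in('top','scene'):
    c=cam(n); cv2.imwrite(f'pics/{n}0.png',c['img']); np.savez(f'{n}0.npz',**c)
    print(n,c['f'],c['cx'],c['cy'],-c['R'].T@c['t'],c['R'], (c['depth']>0).mean())
E
```

```text
pics
{'t': 0.0, 'joint_positions': array([-1.25588714,  0.38424805,  0.01640226,  1.37114584, -0.00629234,
        1.38821605, -0.04647722]), 'qd': array([ 1.44057826e-03, -3.06307077e-04, -3.44373631e-04, -5.31899380e-04,
        8.70967252e-05, -4.84289671e-04,  8.15486491e-04]), 'effort': array([-1.49699001e-03, -6.27587342e+01,  8.43758248e-01, -3.71827447e+01,
        1.66110252e-02,  1.40858738e-02,  1.41022392e-05]), 'tcp_pos': array([0.23035188, 0.58045922, 0.2302767 ]), 'tcp_rot': array([ 1.87752677e-01,  9.82215844e-01, -9.70917516e-04, -1.57958170e-04]), 'wrist_force': array([0.50728295, 0.05897419, 0.46503588]), 'torque': array([-0.01920093,  0.0210616 , -0.01403949]), 'opening': 0.0852846507543338}
top 440.36321435803984 319.78571166483863 237.20859161920336 [0.41537428 0.17448824 1.17910111] [[-0.00645873 -0.99997836  0.00125391]
 [-0.99598001  0.00632086 -0.0893525 ]
 [ 0.08934264 -0.00182598 -0.99599928]] 0.9961295572916666
scene 550.8506882201799 316.94733120765085 241.74129311202944 [-0.34092045 -0.56832753  0.63737953] [[ 0.67503864 -0.73775363  0.00651335]
 [-0.3084708  -0.2902459  -0.90587145]
 [ 0.67020042  0.60948905 -0.42350264]] 0.9958268229166667
```

View pics/top0.png

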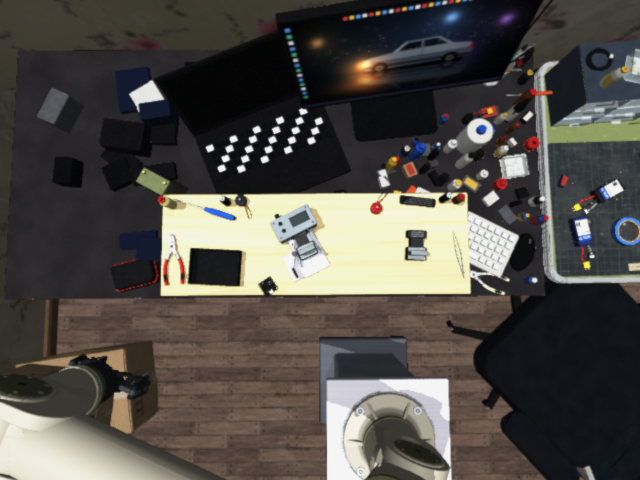

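View pics/scene0.png

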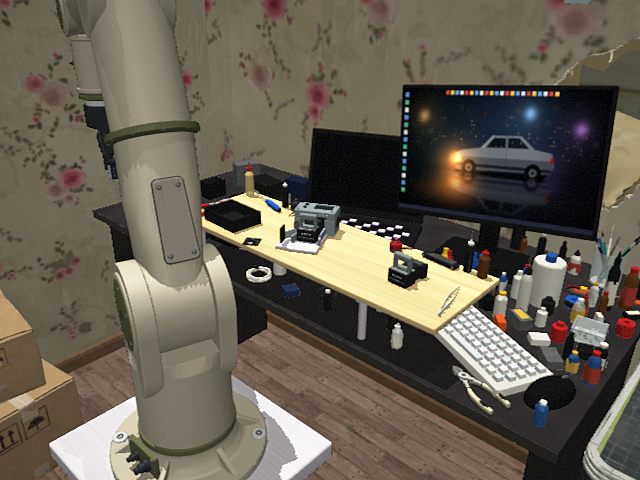

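The top view shows the tray at (215,267), the charger at (300,240) with its open end towards lower right, and pack B at (416,245). The scene view confirms this, with the catch paddle on the tray side. Next I'll measure from the depth cloud.

```bash
cat > m1.py <<'E'
from h import *
for n in('top','scene'):
    c={k:v for k,v in np.load(f'{n}0.npz').items()}; P=cloud(c); img=c['img']
    X,Y,Z=P[...,0],P[...,1],P[...,2]
    box=lambda x0,x1,y0,y1,z0,z1:(X>x0)&(X<x1)&(Y>y0)&(Y<y1)&(Z>z0)&(Z<z1)
    wood=box(.35,.8,-.4,.65,.09,.125)&(img[...,2]>180)&(img[...,0]<img[...,2]-30)
    print(n,'wood z',np.median(Z[wood]),[np.percentile(a[wood],[.5,99.5]).round(3) for a in(X,Y)])
    def rect(name,m):
        p=P[m]; 
        if len(p)<5: print(name,len(p)); return
        k=cv2.minAreaRect((p[:,:2]*1000).astype(np.float32)); print(name,len(p),np.round(k[0],1),np.round(k[1],1),round(k[2],1),'z',np.percentile(p[:,2],[5,50,95]).round(4))
    yb=ray(c,416,245,.15)[1] if n=='top' else yb
    print('packb yb',yb)
    rect('b handle',box(.4,.7,yb-.07,yb+.07,.158,.19))
    rect('b body',box(.4,.7,yb-.07,yb+.07,.130,.146))
    if n=='top':
        t=ray(c,215,267,.14); h=ray(c,295,223,.17); print('tray~',t,'house~',h)
    rect('tray rim',box(t[0]-.09,t[0]+.09,t[1]-.09,t[1]+.09,.134,.148))
    rect('tray all',box(t[0]-.09,t[0]+.09,t[1]-.09,t[1]+.09,.118,.148)&(img.max(2)<80))
    rect('housing',box(h[0]-.08,h[0]+.08,h[1]-.09,h[1]+.09,.162,.18))
    rect('chg >.15',box(h[0]-.15,h[0]+.08,h[1]-.09,h[1]+.09,.15,.18))
    if n=='top':
        big=cv2.resize(img[195:295,170:450],None,fx=2.8,fy=2.8,interpolation=cv2.INTER_CUBIC)
        zz=np.clip((Z-.10)/.09*255,0,255).astype(np.uint8)
        bz=cv2.applyColorMap(cv2.resize(zz[195:295,170:450],None,fx=2.8,fy=2.8,interpolation=cv2.INTER_NEAREST),cv2.COLORMAP_JET)
        cv2.imwrite('pics/top_big.png',np.vstack([big,bz]))
E
python3 m1.py
```

```text
top wood z 0.10939787304373216 [array([0.374, 0.618]), array([-0.186,  0.556])]
packb yb -0.05272972544191035
b handle 118 [528.6 -91.9] [ 37.5 166.4] 57.8 z [0.1622 0.1706 0.1748]
b body 462 [533.  -70.3] [ 61.2 170.8] 71.7 z [0.1351 0.1394 0.1425]
tray~ [0.43973564 0.41971255 0.14      ] house~ [0.53916869 0.22961113 0.17      ]
tray rim 241 [440.  424.1] [119.7  86. ] 86.8 z [0.1355 0.1404 0.1439]
tray all 260 [441.1 433.3] [138.3  82.4] 86.6 z [0.1189 0.1326 0.1428]
housing 1039 [518.4 223.6] [102.7  97.5] 26.6 z [0.1661 0.1695 0.1768]
chg >.15 1160 [499.1 215.8] [146.4  98.2] 24.8 z [0.1539 0.1692 0.1765]
scene wood z 0.10820427479003566 [array([0.375, 0.617]), array([-0.186,  0.541])]
packb yb -0.05272972544191035
b handle 170 [528.  -91.2] [ 38.8 166. ] 57.8 z [0.1594 0.1666 0.172 ]
b body 443 [528.7 -72.8] [ 52.5 166.9] 71.7 z [0.1311 0.1377 0.142 ]
tray rim 317 [442.3 426.5] [124.7  91.9] 87.1 z [0.1345 0.1381 0.1414]
tray all 861 [442.2 424.5] [128.7  92. ] 87.0 z [0.1194 0.1299 0.1398]
housing 565 [518.3 224.6] [104.9  98.1] 26.5 z [0.1635 0.1685 0.1771]
chg >.15 783 [500.7 217.5] [148.2  98.5] 23.6 z [0.1524 0.1676 0.1763]
```

View pics/top_big.png

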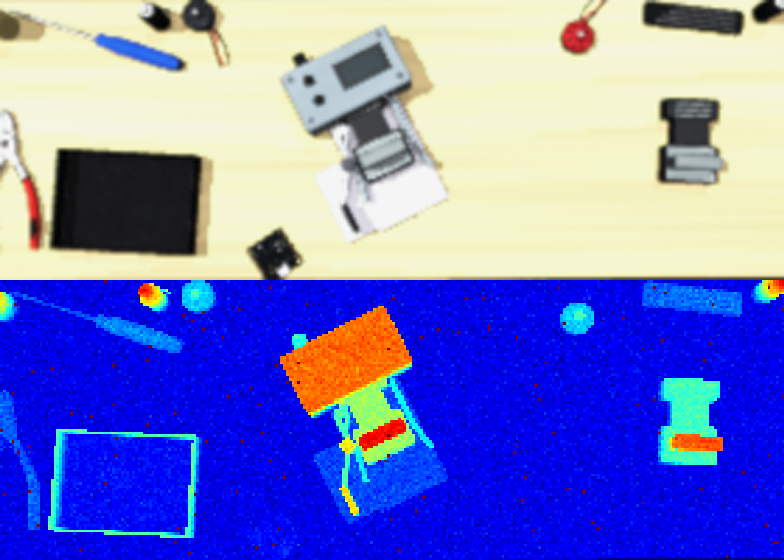

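The height map separates the parts cleanly: the housing, both handle bars (red), the paddle (yellow, left front of the charger) and the tray rim. Pack B's nose points towards the back. Now I'll fit each one as a connected component.

```bash
cat > m2.py <<'E'
from h import *
c={k:v for k,v in np.load('top0.npz').items()}; P=cloud(c); X,Y,Z=np.moveaxis(P,-1,0)
def comps(name,z0,z1,lo,hi,mn=12):
    m=((Z>z0)&(Z<z1)&(X>lo[0])&(X<hi[0])&(Y>lo[1])&(Y<hi[1])).astype(np.uint8)
    n,l,s,_=cv2.connectedComponentsWithStats(m)
    for i in range(1,n):
        if s[i,4]<mn: continue
        p=P[l==i]; k=cv2.minAreaRect((p[:,:2]*1000).astype(np.float32)); q=p[:,:2]-p[:,:2].mean(0); w,V=np.linalg.eigh(q.T@q); a=np.degrees(np.arctan2(V[1,1],V[0,1]))
        print(name,s[i,4],'rect',np.round(k[0],1),np.round(k[1],1),round(k[2],1),'mean',(p.mean(0)*1000).round(1),'major ang',a.round(1))
comps('hi',.158,.19,(.38,-.16),(.60,.32))
comps('house',.163,.19,(.38,.1),(.62,.32))
comps('handleA',.166,.19,(.38,.1),(.62,.32))
comps('b body',.13,.19,(.40,-.16),(.62,-.0))
comps('b handle',.162,.19,(.40,-.16),(.62,-.0))
comps('paddle',.145,.165,(.38,.1),(.62,.32),6)
comps('tray',.134,.15,(.38,.33),(.55,.52))
E
python3 m2.py
```

```text
hi 24 rect [ 596.6 -126.1] [14.7  5.5] 84.4 mean [ 596.9 -124.5  166.9] major ang 84.9
hi 13 rect [ 595.5 -156.7] [7.  7.3] 8.6 mean [ 596.3 -156.8  163.4] major ang -138.0
hi 978 rect [540.2 234.6] [53.9 97.5] 26.3 mean [539.6 234.3 169.2] major ang 116.6
hi 95 rect [477.7 204.4] [12.3 39.8] 24.4 mean [477.4 204.3 178.4] major ang 115.1
hi 98 rect [469.2 -53.5] [39.4 11.4] 88.7 mean [468.8 -52.9 170.6] major ang 86.2
hi 17 rect [423.4 232.2] [22.6  4.1] 26.5 mean [423.6 231.8 159.5] major ang -155.0
house 963 rect [540.4 234.6] [53.4 97.5] 26.7 mean [539.9 234.5 169.4] major ang 117.0
house 95 rect [477.7 204.4] [12.3 39.8] 24.4 mean [477.4 204.3 178.4] major ang 115.1
handleA 924 rect [540.3 234.7] [53.1 97.3] 26.9 mean [539.9 234.7 169.6] major ang 117.2
handleA 95 rect [477.7 204.4] [12.3 39.8] 24.4 mean [477.4 204.3 178.4] major ang 115.1
b body 77 rect [ 600.6 -123.9] [17.9 14. ] 30.9 mean [ 599.6 -122.2  159.5] major ang -147.1
b body 70 rect [ 598.5 -154.2] [11.  18.9] 85.9 mean [ 597.7 -154.2  152.4] major ang -168.8
b body 552 rect [488.8 -56. ] [46.7 72.1] 86.4 mean [487.3 -54.  144.9] major ang 174.3
b handle 38 rect [ 600.6 -123.7] [13.5 13.8] 70.0 mean [ 601.  -123.5  171. ] major ang -161.9
b handle 18 rect [ 599.6 -156.2] [ 7.1 11.6] 85.9 mean [ 599.7 -156.9  165.9] major ang -176.6
b handle 97 rect [469.2 -53.7] [39.  11.4] 88.7 mean [468.8 -53.1 170.7] major ang 86.1
paddle 365 rect [493.3 206.3] [61.9 81.6] 23.7 mean [492.3 212.4 149.4] major ang -173.1
paddle 29 rect [424.5 232.5] [24.8  5. ] 27.3 mean [424.3 232.3 157.4] major ang -152.9
tray 241 rect [440.  424.1] [119.7  86. ] 86.8 mean [440.8 426.  140.1] major ang 87.5
```

```bash
cat > go.py <<'E'
# usage: go.py c|w x y z yaw   (c: charger frame mm, z world mm; yaw of tool y, world deg) -> turn + shifts in tool units
import sys; from h import *
O=np.array([497.9,213.3]); A=np.radians(26.7)
fr=sys.argv[1]; x,y,z,yaw=map(float,sys.argv[2:6])
if fr=='c': x,y=O+np.array([[np.cos(A),-np.sin(A)],[np.sin(A),np.cos(A)]])@[x,y]
o=r.observe(); p=o['tcp_pos']*1000; q=o['tcp_rot']
from scipy.spatial.transform import Rotation as S
R=S.from_quat(q).as_matrix(); cur=np.degrees(np.arctan2(R[1,1],R[0,1]))
turn=(cur-yaw+180)%360-180
a=np.radians(yaw); ty=np.array([np.cos(a),np.sin(a)]); tx=np.array([-ty[1],ty[0]])
d=np.array([x,y])-p[:2]
print('t',round(o['t'],2),'tcp',p.round(1),'yaw',cur.round(2),'tilt z',R[:,2].round(4),'| target',round(x,1),round(y,1),z,'r',round(np.hypot(x,y)))
print('turn %.3f rad; after turn tx %.2f ty %.2f tz %.2f'%(np.radians(turn),d@tx/25,d@ty/25,(p[2]-z)/25))
E
python3 go.py c -57 77 180 26.7; python3 go.py c -57 77 135 26.7
```

```text
t 0.1 tcp [230.4 580.5 230.3] yaw 68.36 tilt z [-6.0e-04 -1.7e-03 -1.0e+00] | target 412.4 256.5 180.0 r 486
turn 0.727 rad; after turn tx -14.85 ty 0.68 tz 2.01
t 0.1 tcp [230.4 580.5 230.3] yaw 68.36 tilt z [-6.0e-04 -1.7e-03 -1.0e+00] | target 412.4 256.5 135.0 r 486
turn 0.727 rad; after turn tx -14.85 ty 0.68 tz 3.81
```

Request:
arm_command --rows '[{"turn": 0.182},{"turn": 0.182},{"turn": 0.182},{"turn": 0.181},{"tx": -1},{"tx": -1},{"tx": -1},{"tx": -1}]' --fingers 0 --newtons 40

```text
validation failed for argument at $.ro...
```

Request:
arm_command --rows '[{"tx": -1},{"tx": -1},{"tx": -1},{"tx": -1},{"tx": -1},{"tx": -1},{"tx": -1},{"tx": -1,"ty": 0.5}]'

```text
validation failed for argument at $.ro...
```

Request:
arm_command --rows '[{"tx": -1,"tz": 0.5},{"tx": -1,"tz": 0.5},{"tz": 1},{"tz": 0.5},{}]'

```text
validation failed for argument at $.ro...
```

```bash
python3 go.py c -57 77 138 26.7
python3 - <<'E'
from h import *
c=cam('wrist'); cv2.imwrite('pics/w1.png',c['img']); np.savez('w1.npz',**c); print(-c['R'].T@c['t'],r.observe()['wrist_force'],r.observe()['opening'])
E
```

```text
t 0.1 tcp [230.4 580.5 230.3] yaw 68.36 tilt z [-6.0e-04 -1.7e-03 -1.0e+00] | target 412.4 256.5 138.0 r 486
turn 0.727 rad; after turn tx -14.85 ty 0.68 tz 3.69
[0.15288555 0.61178641 0.37248665] [-0.31877595  0.04984861 -0.17504292] 0.08528589298420454
```

View pics/w1.png

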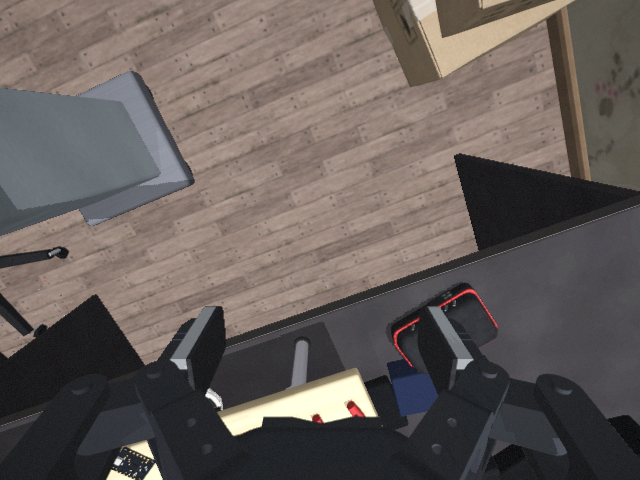

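The calls were refused, and the wrist picture just shows the start pose with the fingers at (200,350) and (445,335). Most likely every row needs all four numbers.

Request:
arm_command --rows '[{"tx": 0,"ty": 0,"tz": 0,"turn": 0.182},{"tx": 0,"ty": 0,"tz": 0,"turn": 0.182},{"tx": 0,"ty": 0,"tz": 0,"turn": 0.182},{"tx": 0,"ty": 0,"tz": 0,"turn": 0.181},{"tx": -1,"ty": 0,"tz": 0,"turn": 0},{"tx": -1,"ty": 0,"tz": 0,"turn": 0},{"tx": -1,"ty": 0,"tz": 0,"turn": 0},{"tx": -1,"ty": 0,"tz": 0,"turn": 0}]' --fingers 0 --newtons 40

```text
t: 1.15
tcp_pos: [0.2756, 0.4907, 0.231]
tcp_rot: [0.525, 0.851, -0.0, -0.0]
wrist_force: [-0.3, -0.0, 0.5]
opening: 0.0002
```

Request:
arm_command --rows '[{"tx": -1,"ty": 0,"tz": 0,"turn": 0},{"tx": -1,"ty": 0,"tz": 0,"turn": 0},{"tx": -1,"ty": 0,"tz": 0,"turn": 0},{"tx": -1,"ty": 0,"tz": 0,"turn": 0},{"tx": -1,"ty": 0,"tz": 0,"turn": 0},{"tx": -1,"ty": 0,"tz": 0,"turn": 0},{"tx": -1,"ty": 0,"tz": 0,"turn": 0},{"tx": -1,"ty": 0.5,"tz": 0,"turn": 0}]'

```text
t: 2.15
tcp_pos: [0.3766, 0.3172, 0.2315]
tcp_rot: [0.525, 0.851, 0.0, -0.0]
wrist_force: [0.3, 0.7, -0.4]
opening: 0.0
```

Request:
arm_command --rows '[{"tx": -1,"ty": 0,"tz": 0.5,"turn": 0},{"tx": -1,"ty": 0,"tz": 0.5,"turn": 0},{"tx": 0,"ty": 0,"tz": 1,"turn": 0},{"tx": 0,"ty": 0,"tz": 0.5,"turn": 0},{"tx": 0,"ty": 0,"tz": 0,"turn": 0}]'

```text
t: 2.78
tcp_pos: [0.3983, 0.2736, 0.1681]
tcp_rot: [0.524, 0.851, -0.001, -0.0]
wrist_force: [0.4, -0.3, 0.5]
opening: -0.0002
```

```bash
python3 go.py c -57 77 138 26.7
python3 - <<'E'
from h import *
c=cam('wrist'); cv2.imwrite('pics/w2.png',c['img']); np.savez('w2.npz',**c); print(-c['R'].T@c['t'],r.observe()['wrist_force'],r.observe()['opening'])
E
```

```text
t 2.77 tcp [398.3 273.6 168.1] yaw 26.73 tilt z [-0.0015 -0.0012 -1.    ] | target 412.4 256.5 138.0 r 486
turn 0.001 rad; after turn tx -0.86 ty 0.20 tz 1.20
[0.36097022 0.34848943 0.31021993] [0.26529682 0.62092734 0.29513845] 4.12294537946397e-05
```

View pics/w2.png

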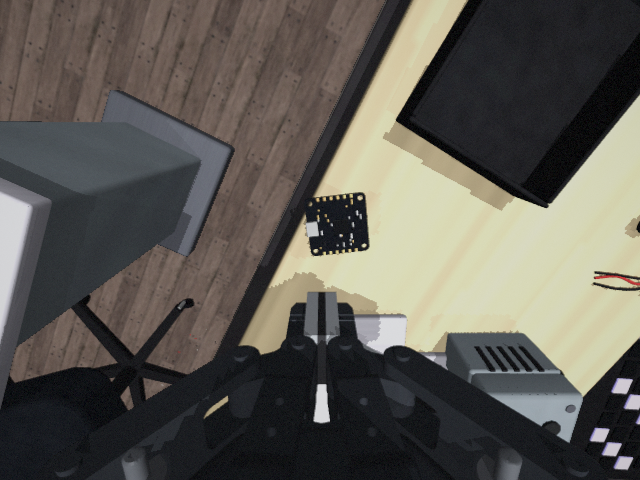

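Wrist view: the closed fingers (320,320) are outside the charger's catch side, and the board (337,223) is well clear. Next I'll go down and push the paddle in slowly.

Request:
arm_command --rows '[{"tx": -0.45,"ty": 0.1,"tz": 0.6,"turn": 0},{"tx": -0.4,"ty": 0.1,"tz": 0.6,"turn": 0},{"tx": -0.3,"ty": 0,"tz": 0,"turn": 0},{"tx": -0.2,"ty": 0,"tz": 0,"turn": 0},{"tx": 0,"ty": 0,"tz": 0,"turn": 0}]'

```text
t: 3.45
tcp_pos: [0.419, 0.2457, 0.1392]
tcp_rot: [0.525, 0.851, 0.0, 0.0]
wrist_force: [0.2, -0.4, 0.4]
opening: 0.0
```

Request:
arm_command --rows '[{"tx": -0.15,"ty": 0,"tz": 0,"turn": 0},{"tx": -0.15,"ty": 0,"tz": 0,"turn": 0},{"tx": -0.1,"ty": 0,"tz": 0,"turn": 0},{"tx": 0,"ty": 0,"tz": 0,"turn": 0}]'

```text
t: 3.95
tcp_pos: [0.4216, 0.2381, 0.1386]
tcp_rot: [0.524, 0.852, -0.0, -0.001]
wrist_force: [-4.7, 3.2, -0.2]
opening: -0.0001
```

```bash
python3 go.py c -57 53 138 26.7
cat > chk.py <<'E'
from h import *
import sys
c=cam('top'); P=cloud(c); X,Y,Z=np.moveaxis(P,-1,0)
O=np.array([497.9,213.3]); A=np.radians(26.7)
d=P[...,:2]*1000-O; cx=d[...,0]*np.cos(A)+d[...,1]*np.sin(A); cy=-d[...,0]*np.sin(A)+d[...,1]*np.cos(A)
def rep(n,m):
    print(n,m.sum(),'x',np.percentile(cx[m],[3,50,97]).round(1) if m.any() else '','y',np.percentile(cy[m],[3,50,97]).round(1) if m.any() else '','z',np.median(Z[m]).round(4) if m.any() else '')
rep('bar',(abs(cy)<26)&(cx>-100)&(cx<10)&(Z>.174)&(Z<.186))
rep('body',(abs(cy)<26)&(cx>-100)&(cx<20)&(Z>.140)&(Z<.154))
rep('paddle',(cy>30)&(cy<60)&(cx>-75)&(cx<-40)&(Z>.15)&(Z<.165))
print(r.observe()['t'],r.observe()['wrist_force'].round(1))
E
python3 chk.py
```

```text
t 3.95 tcp [421.6 238.1 138.6] yaw 26.82 tilt z [-2.2e-03  7.0e-04 -1.0e+00] | target 423.2 235.0 138.0 r 484
turn 0.002 rad; after turn tx -0.14 ty 0.00 tz 0.02
bar 59 x [-39.8 -34.  -28.7] y [-19.6  -8.4   3.8] z 0.1786
body 292 x [-48.7  -8.8  18.8] y [-22.5  -7.    6.6] z 0.1474
paddle 0 x  y  z 
4.0 [-4.3  2.7  0. ]
```

Request:
arm_command --rows '[{"tx": -0.14,"ty": 0,"tz": 0,"turn": 0},{"tx": 0,"ty": 0,"tz": 0,"turn": 0},{"tx": 0,"ty": 0,"tz": 0,"turn": 0},{"tx": 0,"ty": 0,"tz": 0,"turn": 0}]'

```text
t: 4.5
tcp_pos: [0.4228, 0.2351, 0.1385]
tcp_rot: [0.524, 0.852, -0.001, -0.001]
wrist_force: [-6.0, 4.2, 0.2]
opening: 0.0001
```

```bash
python3 go.py c -57 53 138 26.7; python3 chk.py
```

```text
t 4.5 tcp [422.8 235.1 138.5] yaw 26.83 tilt z [-2.9e-03  6.0e-04 -1.0e+00] | target 423.2 235.0 138.0 r 484
turn 0.002 rad; after turn tx -0.01 ty 0.01 tz 0.02
bar 47 x [-48.  -42.9 -36.8] y [-19.6 -10.4  -1.3] z 0.1794
body 245 x [-56.8 -15.   13.2] y [-22.7  -9.9   0.6] z 0.1475
paddle 0 x  y  z 
4.55 [-7.2  3.1 -0.5]
```

Request:
arm_command --rows '[{"tx": 0.5,"ty": 0,"tz": 0,"turn": 0},{"tx": 0.3,"ty": 0,"tz": -0.6,"turn": 0},{"tx": 0,"ty": 0,"tz": -1,"turn": 0},{"tx": 0,"ty": 0.2,"tz": -0.9,"turn": 0},{"tx": -1,"ty": 0.2,"tz": 0,"turn": 0},{"tx": -1,"ty": 0.2,"tz": 0,"turn": 0},{"tx": -0.9,"ty": 0,"tz": 0,"turn": 0},{"tx": 0,"ty": 0,"tz": 0,"turn": 0}]' --fingers 40

```text
t: 5.55
tcp_pos: [0.4629, 0.1923, 0.2026]
tcp_rot: [0.526, 0.85, 0.001, 0.001]
wrist_force: [0.8, 1.2, 0.2]
opening: 0.04
```

```bash
python3 go.py c -42.5 0.5 156 26.7
python3 - <<'E'
from h import *
c=cam('scene'); cv2.imwrite('pics/s1.png',cv2.resize(c['img'][170:290,200:360],None,fx=4,fy=4)); print(r.observe()['opening'])
E
python3 chk.py
```

```text
t 5.55 tcp [462.9 192.3 202.6] yaw 26.5 tilt z [ 1.9e-03  2.0e-04 -1.0e+00] | target 459.7 194.7 156.0 r 499
turn -0.003 rad; after turn tx 0.14 ty -0.07 tz 1.86
0.04010479599820056
bar 0 x  y  z 
body 0 x  y  z 
paddle 0 x  y  z 
5.65 [-0.1  0.5 -0.5]
```

View pics/s1.png

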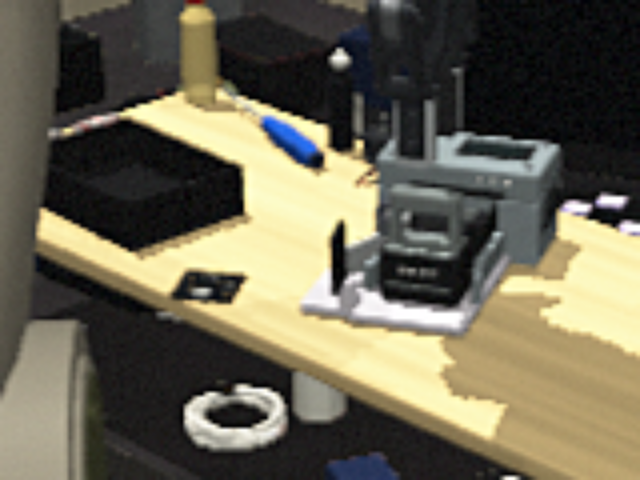

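The pack is sprung out and the open fingers are above its handle at (425,210). I'll descend and grip.

Request:
arm_command --rows '[{"tx": 0.14,"ty": -0.07,"tz": 0.6,"turn": 0},{"tx": 0,"ty": 0,"tz": 0.7,"turn": 0},{"tx": 0,"ty": 0,"tz": 0.56,"turn": 0},{"tx": 0,"ty": 0,"tz": 0,"turn": 0}]'

```text
t: 6.15
tcp_pos: [0.4573, 0.1962, 0.1533]
tcp_rot: [0.524, 0.852, -0.001, -0.001]
wrist_force: [-0.4, 0.1, -0.3]
opening: 0.0401
```

Request:
arm_command --rows '[{"tx": 0,"ty": 0,"tz": 0,"turn": 0},{"tx": 0,"ty": 0,"tz": 0,"turn": 0},{"tx": 0,"ty": 0,"tz": 0,"turn": 0},{"tx": 0,"ty": 0,"tz": 0,"turn": 0}]' --fingers 5 --newtons 50

```text
t: 6.65
tcp_pos: [0.4591, 0.1963, 0.1555]
tcp_rot: [0.525, 0.851, 0.001, 0.0]
wrist_force: [1.1, 0.2, 3.5]
opening: 0.0113
```

Request:
arm_command --rows '[{"tx": 0,"ty": -0.3,"tz": 0,"turn": 0},{"tx": 0,"ty": -0.5,"tz": 0,"turn": 0},{"tx": 0,"ty": -0.5,"tz": 0,"turn": 0},{"tx": 0,"ty": -0.5,"tz": 0,"turn": 0},{"tx": 0,"ty": -0.4,"tz": 0,"turn": 0},{"tx": 0,"ty": 0,"tz": -0.3,"turn": 0},{"tx": 0,"ty": 0,"tz": -0.8,"turn": 0},{"tx": 0,"ty": 0,"tz": -1,"turn": 0}]'

```text
t: 7.65
tcp_pos: [0.4086, 0.171, 0.2072]
tcp_rot: [0.525, 0.851, -0.001, -0.001]
wrist_force: [0.5, 0.5, -1.1]
opening: 0.0111
```

```bash
python3 go.py w 441 404 240 86.8;python3 -c "
from h import *; print(r.observe()['opening'],r.observe()['wrist_force'])"
```

```text
t 7.65 tcp [408.6 171.  207.2] yaw 26.7 tilt z [-0.0025 -0.0017 -1.    ] | target 441.0 404.0 240.0 r 598
turn -1.049 rad; after turn tx -0.78 ty 9.38 tz -1.31
0.011110947203995539 [ 0.47063294  0.4751527  -1.06381884]
```

Request:
arm_command --rows '[{"tx": 0,"ty": 0,"tz": -0.7,"turn": -0.17},{"tx": 0,"ty": 0,"tz": -0.6,"turn": -0.176},{"tx": 0,"ty": 0,"tz": 0,"turn": -0.176},{"tx": 0,"ty": 0,"tz": 0,"turn": -0.176},{"tx": 0,"ty": 0,"tz": 0,"turn": -0.176},{"tx": 0,"ty": 0,"tz": 0,"turn": -0.175},{"tx": 0,"ty": 0.7,"tz": 0,"turn": 0},{"tx": -0.2,"ty": 1,"tz": 0,"turn": 0}]'

```text
t: 8.65
tcp_pos: [0.4165, 0.2147, 0.2397]
tcp_rot: [0.031, 1.0, 0.0, -0.0]
wrist_force: [0.6, -0.8, -1.1]
opening: 0.0114
```

Request:
arm_command --rows '[{"tx": -0.2,"ty": 1,"tz": 0,"turn": 0},{"tx": -0.2,"ty": 1,"tz": 0,"turn": 0},{"tx": -0.2,"ty": 1,"tz": 0,"turn": 0},{"tx": 0,"ty": 1,"tz": 0,"turn": 0},{"tx": 0,"ty": 1,"tz": 0,"turn": 0},{"tx": 0,"ty": 1,"tz": 0,"turn": 0},{"tx": 0,"ty": 1,"tz": 0,"turn": 0},{"tx": 0,"ty": 0.7,"tz": 0,"turn": 0}]'

```text
t: 9.65
tcp_pos: [0.4413, 0.4073, 0.2388]
tcp_rot: [0.029, 1.0, -0.0, -0.001]
wrist_force: [-0.4, 0.2, -2.1]
opening: 0.0112
```

```bash
python3 go.py w 439.4 404.6 152 86.8
```

```text
t 9.65 tcp [441.3 407.3 238.8] yaw 86.71 tilt z [-1.6e-03 -7.0e-04 -1.0e+00] | target 439.4 404.6 152.0 r 597
turn -0.001 rad; after turn tx 0.07 ty -0.11 tz 3.47
```

Request:
arm_command --rows '[{"tx": 0.07,"ty": -0.1,"tz": 0.6,"turn": 0},{"tx": 0,"ty": 0,"tz": 0.9,"turn": 0},{"tx": 0,"ty": 0,"tz": 0.9,"turn": 0},{"tx": 0,"ty": 0,"tz": 0.6,"turn": 0},{"tx": 0,"ty": 0,"tz": 0.3,"turn": 0},{"tx": 0,"ty": 0,"tz": 0.16,"turn": 0},{"tx": 0,"ty": 0,"tz": 0.08,"turn": 0},{"tx": 0,"ty": 0,"tz": 0,"turn": 0}]'

```text
t: 10.65
tcp_pos: [0.4407, 0.4027, 0.1517]
tcp_rot: [0.028, 1.0, 0.0, 0.0]
wrist_force: [0.0, 0.6, -1.4]
opening: 0.0112
```

Request:
arm_command --rows '[{"tx": 0,"ty": 0,"tz": 0.06,"turn": 0},{"tx": 0,"ty": 0,"tz": 0.04,"turn": 0},{"tx": 0,"ty": 0,"tz": 0,"turn": 0}]'

```text
t: 11.02
tcp_pos: [0.4408, 0.403, 0.15]
tcp_rot: [0.028, 1.0, 0.001, 0.0]
wrist_force: [-1.7, -0.9, 6.0]
opening: 0.0111
```

Request:
arm_command --rows '[{"tx": 0,"ty": 0,"tz": 0,"turn": 0},{"tx": 0,"ty": 0,"tz": 0,"turn": 0},{"tx": 0,"ty": 0,"tz": 0,"turn": 0},{"tx": 0,"ty": 0,"tz": -0.5,"turn": 0},{"tx": 0,"ty": 0,"tz": -1,"turn": 0},{"tx": 0,"ty": 0,"tz": -1,"turn": 0},{"tx": 0,"ty": 0,"tz": -1,"turn": 0}]' --fingers 36

```text
t: 11.9
tcp_pos: [0.4407, 0.4025, 0.2381]
tcp_rot: [0.028, 1.0, 0.0, 0.0]
wrist_force: [0.8, 0.5, -0.4]
opening: 0.0362
```

```bash
python3 go.py w 469 -53.3 240 -4.0
python3 - <<'E'
from h import *
c=cam('wrist'); cv2.imwrite('pics/w3.png',c['img'])
E
```

```text
t 11.9 tcp [440.7 402.5 238.1] yaw 86.8 tilt z [ 6.e-04  6.e-04 -1.e+00] | target 469.0 -53.3 240.0 r 472
turn 1.585 rad; after turn tx -18.11 ty 2.40 tz -0.08
```

View pics/w3.png

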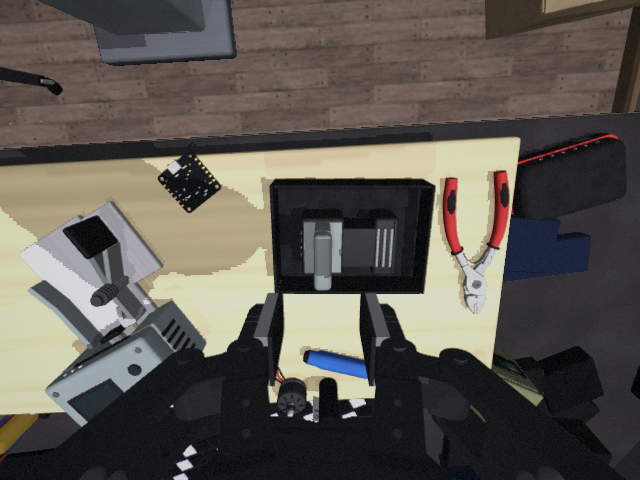

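Wrist view: pack A lies flat in the tray (345,250), and the bay is empty. On to pack B.

Request:
arm_command --rows '[{"tx": 0,"ty": 0,"tz": 0,"turn": 0.176},{"tx": 0,"ty": 0,"tz": 0,"turn": 0.176},{"tx": 0,"ty": 0,"tz": 0,"turn": 0.176},{"tx": 0,"ty": 0,"tz": 0,"turn": 0.176},{"tx": 0,"ty": 0,"tz": 0,"turn": 0.176},{"tx": 0,"ty": 0,"tz": 0,"turn": 0.176},{"tx": 0,"ty": 0,"tz": 0,"turn": 0.176},{"tx": 0,"ty": 0,"tz": 0,"turn": 0.176}]'

```text
t: 12.95
tcp_pos: [0.4406, 0.4026, 0.237]
tcp_rot: [0.67, 0.742, 0.0, -0.0]
wrist_force: [-0.1, 0.6, 0.4]
opening: 0.036
```

Request:
arm_command --rows '[{"tx": 0,"ty": 0,"tz": 0,"turn": 0.172},{"tx": -1,"ty": 0.2,"tz": 0,"turn": 0},{"tx": -1,"ty": 0.2,"tz": 0,"turn": 0},{"tx": -1,"ty": 0.2,"tz": 0,"turn": 0},{"tx": -1,"ty": 0.2,"tz": 0,"turn": 0},{"tx": -1,"ty": 0.2,"tz": 0,"turn": 0},{"tx": -1,"ty": 0.2,"tz": 0,"turn": 0},{"tx": -1,"ty": 0.2,"tz": 0,"turn": 0}]'

```text
t: 13.95
tcp_pos: [0.4643, 0.2239, 0.2363]
tcp_rot: [0.73, 0.684, 0.0, -0.0]
wrist_force: [-0.2, 0.7, 0.6]
opening: 0.0361
```

Request:
arm_command --rows '[{"tx": -1,"ty": 0.2,"tz": 0,"turn": 0},{"tx": -1,"ty": 0.2,"tz": 0,"turn": 0},{"tx": -1,"ty": 0.2,"tz": 0,"turn": 0},{"tx": -1,"ty": 0.2,"tz": 0,"turn": 0},{"tx": -1,"ty": 0.2,"tz": 0,"turn": 0},{"tx": -1,"ty": 0,"tz": 0,"turn": 0},{"tx": -1,"ty": 0,"tz": 0,"turn": 0},{"tx": -1,"ty": 0,"tz": 0,"turn": 0}]'

```text
t: 14.95
tcp_pos: [0.4758, 0.0227, 0.2363]
tcp_rot: [0.73, 0.684, 0.0, -0.0]
wrist_force: [0.3, 0.0, 0.7]
opening: 0.036
```

```bash
python3 go.py w 469 -53.3 147.5 -3.7
python3 - <<'E'
from h import *
c=cam('top'); P=cloud(c); np.savez('top1.npz',**c)
# recheck tray and charger undisturbed, pack A in tray
X,Y,Z=np.moveaxis(P,-1,0)
for n,m in(('tray rim',(X>.38)&(X<.5)&(Y>.34)&(Y<.51)&(Z>.134)&(Z<.1395)),('A bar',(X>.38)&(X<.5)&(Y>.34)&(Y<.51)&(Z>.165)&(Z<.19)),('house',(X>.48)&(X<.61)&(Y>.16)&(Y<.31)&(Z>.163)&(Z<.19))):
    p=P[m]; k=cv2.minAreaRect((p[:,:2]*1000).astype(np.float32)); print(n,m.sum(),np.round(k[0],1),np.round(k[1],1),round(k[2],1),np.median(p[:,2]))
E
```

```text
t 14.95 tcp [475.8  22.7 236.3] yaw -3.73 tilt z [ 0.e+00  2.e-04 -1.e+00] | target 469.0 -53.3 147.5 r 472
turn -0.000 rad; after turn tx -3.05 ty -0.07 tz 3.55
tray rim 152 [440.4 424.3] [118.9  85.9] 86.5 0.13839027113211222
A bar 99 [442.5 402.5] [12.2 39.1] 88.3 0.17292702399307655
house 967 [540.4 234.7] [53.5 97.4] 26.6 0.16944860862878516
```

Request:
arm_command --rows '[{"tx": -1,"ty": -0.07,"tz": 0,"turn": 0},{"tx": -1,"ty": 0,"tz": 0,"turn": 0},{"tx": -0.8,"ty": 0,"tz": 0,"turn": 0},{"tx": -0.25,"ty": 0,"tz": 0.7,"turn": 0},{"tx": 0,"ty": 0,"tz": 0.7,"turn": 0},{"tx": 0,"ty": 0,"tz": 0.4,"turn": 0},{"tx": 0,"ty": 0,"tz": 0,"turn": 0}]'

```text
t: 15.88
tcp_pos: [0.4689, -0.0517, 0.1909]
tcp_rot: [0.73, 0.684, -0.001, -0.0]
wrist_force: [0.7, -0.6, 0.5]
opening: 0.0358
```

```bash
python3 go.py w 469 -53.3 147.5 -3.7
```

```text
t 15.88 tcp [468.9 -51.7 190.9] yaw -3.72 tilt z [-1.2e-03 -3.0e-04 -1.0e+00] | target 469.0 -53.3 147.5 r 472
turn -0.000 rad; after turn tx -0.06 ty 0.01 tz 1.73
```

Request:
arm_command --rows '[{"tx": -0.06,"ty": 0,"tz": 0.6,"turn": 0},{"tx": 0,"ty": 0,"tz": 0.7,"turn": 0},{"tx": 0,"ty": 0,"tz": 0.43,"turn": 0},{"tx": 0,"ty": 0,"tz": 0,"turn": 0},{"tx": 0,"ty": 0,"tz": 0,"turn": 0}]'

```text
t: 16.5
tcp_pos: [0.4696, -0.0532, 0.1485]
tcp_rot: [0.73, 0.684, 0.0, 0.0]
wrist_force: [1.2, 0.1, 0.1]
opening: 0.0359
```

Request:
arm_command --rows '[{"tx": 0,"ty": 0,"tz": 0,"turn": 0},{"tx": 0,"ty": 0,"tz": 0,"turn": 0},{"tx": 0,"ty": 0,"tz": 0,"turn": 0},{"tx": 0,"ty": 0,"tz": 0,"turn": 0}]' --fingers 5 --newtons 60

```text
t: 17.0
tcp_pos: [0.4698, -0.0531, 0.1486]
tcp_rot: [0.73, 0.684, 0.0, 0.0]
wrist_force: [-0.3, 0.5, 6.2]
opening: 0.0103
```

```bash
python3 go.py c -90 0 200 26.7
```

```text
t 17.0 tcp [469.8 -53.1 148.6] yaw -3.72 tilt z [ 1.2e-03  2.0e-04 -1.0e+00] | target 417.5 172.9 200.0 r 452
turn -0.531 rad; after turn tx 9.01 ty 2.19 tz -2.05
```

Request:
arm_command --rows '[{"tx": 0,"ty": 0,"tz": -0.5,"turn": 0},{"tx": 0,"ty": 0,"tz": -0.9,"turn": 0},{"tx": 0,"ty": 0,"tz": -0.9,"turn": -0.176},{"tx": 0,"ty": 0,"tz": 0,"turn": -0.178},{"tx": 0,"ty": 0,"tz": 0,"turn": -0.177},{"tx": 0.7,"ty": 0,"tz": 0,"turn": 0},{"tx": 1,"ty": 0,"tz": 0,"turn": 0},{"tx": 1,"ty": 0,"tz": 0,"turn": 0}]'

```text
t: 18.0
tcp_pos: [0.4384, 0.0075, 0.2059]
tcp_rot: [0.525, 0.851, -0.0, -0.0]
wrist_force: [0.5, -0.2, -0.9]
opening: 0.0107
```

Request:
arm_command --rows '[{"tx": 1,"ty": 0.5,"tz": 0,"turn": 0},{"tx": 1,"ty": 0.5,"tz": 0,"turn": 0},{"tx": 1,"ty": 0.5,"tz": 0,"turn": 0},{"tx": 1,"ty": 0.5,"tz": 0,"turn": 0},{"tx": 1,"ty": 0.2,"tz": 0,"turn": 0},{"tx": 0.8,"ty": 0,"tz": 0,"turn": 0},{"tx": 0.4,"ty": 0,"tz": 0,"turn": 0},{"tx": 0,"ty": 0,"tz": 0,"turn": 0}]'

```text
t: 19.0
tcp_pos: [0.4183, 0.1705, 0.2057]
tcp_rot: [0.524, 0.852, -0.0, 0.0]
wrist_force: [0.5, -0.3, -1.4]
opening: 0.0105
```

```bash
python3 go.py c -90 0 160 26.7;  python3 - <<'E'
from h import *
c=cam('wrist'); cv2.imwrite('pics/w4.png',c['img']); P=cloud(c); np.savez('w4.npz',**c)
E
```

```text
t 19.0 tcp [418.3 170.5 205.7] yaw 26.76 tilt z [-0.e+00 -1.e-04 -1.e+00] | target 417.5 172.9 160.0 r 452
turn 0.001 rad; after turn tx 0.10 ty 0.01 tz 1.83
```

View pics/w4.png

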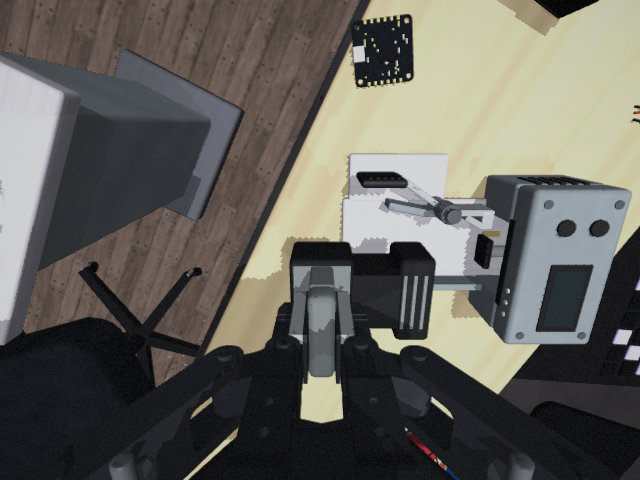

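The wrist view shows pack B held square to the tool with its nose towards the bay (412,290). I'll check its sideways offset against the charger in this same cloud.

Run:
```python
from h import *
A=np.radians(26.7); O=np.array([497.9,213.3])
def cc(P):
    d=P[...,:2]*1000-O; return d[...,0]*np.cos(A)+d[...,1]*np.sin(A), -d[...,0]*np.sin(A)+d[...,1]*np.cos(A)
def rect(n,P,m):
    k0=cv2.connectedComponentsWithStats(m.astype(np.uint8)); i=1+np.argmax(k0[2][1:,4]); p=P[k0[1]==i]
    x,y=cc(p); k=cv2.minAreaRect(np.stack([x,y],1).astype(np.float32)); print(n,len(p),np.round(k[0],1),np.round(k[1],1),round(k[2],2),'z',np.percentile(p[:,2],[2,50,98]).round(4))
    return x,y
w={k:v for k,v in np.load('w4.npz').items()}; P=cloud(w); x,y=cc(P); Z=P[...,2]
rect('house wrist',P,(Z>.163)&(Z<.177)&(x>10)&(x<90)&(abs(y)<65))
m=(Z>.185)&(Z<.206)&(x>-60)&(x<-30)&(abs(y)<40)
X,Y=rect('packB front',P,m)
for a in range(-58,-32,5):
    s=(X>a)&(X<a+5)
    if s.sum()>5: print(a,np.percentile(Y[s],[1,99]).round(1))
c=cam('top'); P=cloud(c); x,y=cc(P); Z=P[...,2]
X,Y=rect('packB top',P,(Z>.185)&(Z<.205)&(x>-55)&(x<-25)&(abs(y)<40))
# rails (empty bay)
for n,m in (('railR',(Z>.128)&(Z<.140)&(x>-20)&(x<18)&(y<-15)&(y>-40)),('railL',(Z>.128)&(Z<.140)&(x>-20)&(x<18)&(y>15)&(y<40))):
    print(n,m.sum(),np.percentile(y[m],[5,50,95]).round(1) if m.any() else '')
```

```text
house wrist 15006 [48.9  0.2] [97.5 54.8] 89.91 z [0.1647 0.1695 0.1715]
packB front 4045 [-47.2  -3.3] [25.6 46.8] 0.13 z [0.1871 0.1965 0.198 ]
-58 [-17.9  11.9]
-53 [-24.9  19.6]
-48 [-25.3  19.8]
-43 [-25.4  19.8]
-38 [-24.7  19.5]Traceback (most recent call last):
  File "<stdin>", line 17, in <module>
  File "<stdin>", line 6, in rect
    return _wrapfunc(a, 'argmax', axis=axis, out=out, **kwds)
    return bound(*args, **kwds)
ValueError: attempt to get argmax of an empty sequence
```

Request:
arm_command --rows '[{"tx": 0.12,"ty": 0,"tz": 0.4,"turn": 0},{"tx": 0,"ty": 0,"tz": 0.6,"turn": 0},{"tx": 0,"ty": 0,"tz": 0.6,"turn": 0},{"tx": 0,"ty": 0,"tz": 0.2,"turn": 0},{"tx": 0,"ty": 0,"tz": 0.1,"turn": 0},{"tx": 0,"ty": 0,"tz": 0,"turn": 0}]'

```text
t: 19.85
tcp_pos: [0.4172, 0.1731, 0.1581]
tcp_rot: [0.525, 0.851, 0.0, 0.0]
wrist_force: [0.2, 0.4, -1.7]
opening: 0.0106
```

```bash
python3 go.py c -55 0 157 26.7
```

```text
t 19.85 tcp [417.2 173.1 158.1] yaw 26.7 tilt z [ 2.e-04  0.e+00 -1.e+00] | target 448.8 188.6 157.0 r 487
turn -0.000 rad; after turn tx -0.01 ty 1.40 tz 0.05
```

Request:
arm_command --rows '[{"tx": 0,"ty": 0.3,"tz": 0,"turn": 0},{"tx": 0,"ty": 0.4,"tz": 0,"turn": 0},{"tx": 0,"ty": 0.4,"tz": 0.03,"turn": 0},{"tx": 0,"ty": 0.3,"tz": 0.02,"turn": 0},{"tx": 0,"ty": 0,"tz": 0,"turn": 0}]'

```text
t: 20.48
tcp_pos: [0.4489, 0.189, 0.1567]
tcp_rot: [0.525, 0.851, -0.0, 0.0]
wrist_force: [0.7, -0.5, -0.3]
opening: 0.0111
```

Request:
arm_command --rows '[{"tx": 0,"ty": 0.2,"tz": 0,"turn": 0},{"tx": 0,"ty": 0.2,"tz": 0,"turn": 0},{"tx": 0,"ty": 0.2,"tz": 0,"turn": 0},{"tx": 0,"ty": 0,"tz": 0,"turn": 0}]'

```text
t: 20.98
tcp_pos: [0.4625, 0.1955, 0.1568]
tcp_rot: [0.525, 0.851, 0.0, 0.001]
wrist_force: [1.6, -1.9, -2.8]
opening: 0.0105
```

```bash
python3 go.py c -19 0 157 26.7; python3 -c "
from h import *; print(r.observe()['opening'],r.observe()['wrist_force'],r.observe()['torque'])"
```

```text
t 20.98 tcp [462.5 195.5 156.8] yaw 26.68 tilt z [ 1.1e-03 -2.0e-04 -1.0e+00] | target 480.9 204.8 157.0 r 523
turn -0.000 rad; after turn tx -0.00 ty 0.82 tz -0.01
0.01050026480041229 [ 1.6247339  -1.86557618 -2.7739176 ] [-0.51069835 -0.43943703 -0.09462718]
```

Request:
arm_command --rows '[{"tx": 0,"ty": 0.15,"tz": 0,"turn": 0},{"tx": 0,"ty": 0.2,"tz": 0,"turn": 0},{"tx": 0,"ty": 0.2,"tz": 0,"turn": 0},{"tx": 0,"ty": 0.1,"tz": 0,"turn": 0},{"tx": 0,"ty": 0,"tz": 0,"turn": 0}]' --newtons 80

```text
t: 21.6
tcp_pos: [0.476, 0.2022, 0.1568]
tcp_rot: [0.525, 0.851, -0.001, -0.0]
wrist_force: [-2.2, -4.5, 2.9]
opening: 0.0108
```

Request:
arm_command --rows '[{"tx": 0,"ty": 0.1,"tz": 0,"turn": 0},{"tx": 0,"ty": 0.1,"tz": 0,"turn": 0},{"tx": 0,"ty": 0,"tz": 0,"turn": 0},{"tx": 0,"ty": 0,"tz": 0,"turn": 0}]'

```text
t: 22.1
tcp_pos: [0.4803, 0.2043, 0.1568]
tcp_rot: [0.525, 0.851, -0.001, -0.0]
wrist_force: [-3.2, -5.7, 2.4]
opening: 0.0103
```

```bash
python3 go.py c -18 0 157 26.7; python3 -c "
from h import *; print(r.observe()['opening'],r.observe()['wrist_force'],r.observe()['torque'])"; python3 chk.py
```

```text
t 22.1 tcp [480.3 204.3 156.8] yaw 26.67 tilt z [-1.3e-03 -8.0e-04 -1.0e+00] | target 481.8 205.2 157.0 r 524
turn -0.001 rad; after turn tx 0.00 ty 0.07 tz -0.01
0.010329278042167121 [-3.17704406 -5.65451462  2.37066057] [-1.23908438  0.66055498 -0.07764128]
bar 0 x  y  z 
body 0 x  y  z 
paddle 0 x  y  z 
22.15 [-3.  -5.4  3.5]
```

Request:
arm_command --rows '[{"tx": 0,"ty": 0.06,"tz": 0,"turn": 0},{"tx": 0,"ty": 0.05,"tz": 0,"turn": 0},{"tx": 0,"ty": 0,"tz": 0,"turn": 0}]'

```text
t: 22.52
tcp_pos: [0.4824, 0.2062, 0.1567]
tcp_rot: [0.525, 0.851, -0.001, -0.001]
wrist_force: [-4.8, -4.6, 3.0]
opening: 0.0103
```

Request:
arm_command --rows '[{"tx": 0,"ty": 0.04,"tz": 0,"turn": 0},{"tx": 0,"ty": 0,"tz": 0,"turn": 0}]'

```text
t: 22.78
tcp_pos: [0.4831, 0.2067, 0.1567]
tcp_rot: [0.525, 0.851, -0.001, -0.001]
wrist_force: [-5.5, -3.6, 4.7]
opening: 0.0107
```

```bash
python3 go.py c -22 0 157 26.7
python3 - <<'E'
from h import *
c=cam('scene'); P=cloud(c); X,Y,Z=np.moveaxis(P,-1,0); A=np.radians(26.7); d=P[...,:2]*1000-[497.9,213.3]
cx=d[...,0]*np.cos(A)+d[...,1]*np.sin(A); cy=-d[...,0]*np.sin(A)+d[...,1]*np.cos(A)
m=(Z>.148)&(Z<.162)&(cx>-75)&(cx<-40)&(cy>32)&(cy<60); print('paddle',m.sum(),np.percentile(cx[m],[5,50,95]),np.percentile(cy[m],[5,50,95]))
E
```

```text
t 22.77 tcp [483.1 206.7 156.7] yaw 26.72 tilt z [-2.2e-03 -2.0e-04 -1.0e+00] | target 478.2 203.4 157.0 r 520
turn 0.000 rad; after turn tx -0.03 ty -0.23 tz -0.01
paddle 33 [-68.08849239 -58.49924503 -42.61483414] [47.89273125 50.05527259 53.06597467]
```

Request:
arm_command --rows '[{"tx": 0,"ty": -0.1,"tz": 0,"turn": 0},{"tx": 0,"ty": -0.12,"tz": 0,"turn": 0},{"tx": 0,"ty": 0,"tz": 0,"turn": 0}]'

```text
t: 23.2
tcp_pos: [0.4798, 0.2052, 0.1571]
tcp_rot: [0.524, 0.851, 0.001, 0.0]
wrist_force: [1.4, 2.6, -1.7]
opening: 0.0104
```

Request:
arm_command --rows '[{"tx": 0,"ty": 0,"tz": 0,"turn": 0},{"tx": 0,"ty": 0,"tz": 0,"turn": 0},{"tx": 0,"ty": 0,"tz": 0,"turn": 0},{"tx": 0,"ty": 0,"tz": -0.6,"turn": 0},{"tx": 0,"ty": 0,"tz": -1,"turn": 0},{"tx": 0,"ty": 0,"tz": -1,"turn": 0},{"tx": 0,"ty": 0,"tz": -0.6,"turn": 0}]' --fingers 32

```text
t: 24.08
tcp_pos: [0.4798, 0.2044, 0.239]
tcp_rot: [0.525, 0.851, 0.001, 0.0]
wrist_force: [0.4, 0.2, -0.4]
opening: 0.0318
```

Request:
arm_command --rows '[{"tx": -1,"ty": 0,"tz": 0,"turn": 0},{"tx": -1,"ty": 0,"tz": 0,"turn": 0},{"tx": -1,"ty": 0,"tz": 0,"turn": 0},{"tx": -1,"ty": 0,"tz": 0,"turn": 0},{"tx": -1,"ty": 0,"tz": 0,"turn": 0},{"tx": -1,"ty": 0,"tz": 0,"turn": 0},{"tx": -1,"ty": 0,"tz": 0,"turn": 0},{"tx": 0,"ty": 0,"tz": 0,"turn": 0}]'

```text
t: 25.08
tcp_pos: [0.5582, 0.0455, 0.2371]
tcp_rot: [0.526, 0.85, -0.0, 0.0]
wrist_force: [-0.0, 0.9, 0.7]
opening: 0.0317
```

```bash
python3 chk.py
python3 - <<'E'
from h import *
a={k:v for k,v in np.load('top0.npz').items()}
c=cam('top'); s=cam('scene')
i=cv2.resize(c['img'][190:300,155:480],None,fx=2.4,fy=2.4,interpolation=cv2.INTER_CUBIC); j=cv2.resize(s['img'][165:285,190:460],(780,320),interpolation=cv2.INTER_CUBIC)
cv2.imwrite('pics/end.png',np.vstack([i,]+[cv2.copyMakeBorder(j[:, :i.shape[1]],0,0,0,max(0,i.shape[1]-780),cv2.BORDER_CONSTANT)]))
E
```

```text
bar 91 x [-28.  -22.6 -16.2] y [-17.    0.6  18.9] z 0.1789
body 336 x [-37.2  -6.7  18.7] y [-20.4   0.7  23.6] z 0.1474
paddle 25 x [-68.7 -57.  -45.4] y [48.1 50.4 52.5] z 0.1579
25.125 [-0.1 -0.6 -0.5]
```

View pics/end.png

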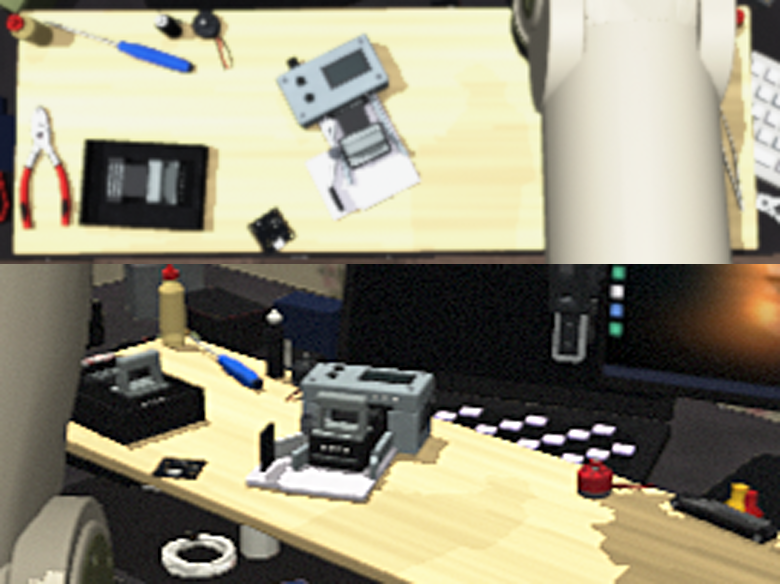

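The final picture shows pack B seated in the bay (top (360,140), scene (345,430)), the paddle shut and pack A flat in the tray (145,180). The small things I can see are where they were. Handing in.

```bash
python3 -c "
from h import *; print(r.sign_off())"
```

```text
the job is handed in; nothing more can be done
None
```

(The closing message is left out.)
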